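Fit the amber capsule bulb with the sprung tongs

ROBOT

A 6-joint arm with a two-finger parallel gripper is mounted at the origin on a cart in front of the work surface, level with it; the furniture and walls round the work are solid. World frame = base frame: x ahead of the robot, y to its left, z up, the work surface at z = 0. Lengths are in m, angles in rad, forces in N, time in s.
With the tool pointing down it reaches from about 0.3 to 0.775 m from the base axis. Payload 14.6 kg.
Tool frame: the origin (TCP) lies midway between the tips of the shut fingers; the grasp point (between the pads) lies 19 mm behind it; z points along the fingers, y is the line along which they close (so a half turn about z gives the same grasp; the last joint's range is limited). The gripper opens to 94 mm and grips with 3 to 60 N. Pads are 16 mm wide; open, the fingers measure 119 mm over their backs; the gripper's body (75 mm by 177 mm) begins 78 mm behind the grasp point.
Start: joints at [-0.067, 0.3, 1.521, -0, 1.321, -0.067], TCP at [0.55, -0, 0.205] pointing down, gripper open.
Joint ranges: [-3.03, 3.03], [-0.79, 2.21], [0.23, 2.52], [-1.04, 4.18], [0, 3.07], [-2.55, 2.55]. Speed limits (rad/s): [2.22, 2.22, 2.57, 3.14, 3.14, 3.14].

INTERFACE

Orientations are given as a unit quaternion [w, x, y, z].
In Python, from bench import * gives the robot as it stands.
- The arm moves only by the tool send_rows, never from a script. Its argument "commands" is a list of rows, each a list of 5 numbers: the opening, from -1 (shut) to 1 (fully open), so that 0 is half open, then the shift along the world's x, y, z as a fraction of full scale, then the turn about the world's z as a fraction of full scale. A call has 1 to 5 rows; each row shifts and turns the commanded pose from where the row before left it; what a row does not reach is not made up. Full scale, the value 1, is 25 cm for a shift and 360 degrees for a turn. A row lasts 1/8 s, in which the tool goes at most 62.5 mm and 10.7 degrees, less where a joint would pass 70% of its speed; a pose out of reach is approached as far as the arm can. A call with a number of a shift or a turn outside -1 to 1 is refused whole. A call with a gripper value outside its range is refused whole. The fingers move at their own pace and stop on an object; "newtons" is the grip in N (left out, the last holds). Time passes only in rows, so rows that do not move let the fingers close. It gives the time, the measured TCP pose, the force, the opening and the grip force at its end, in the units of the state.
- state(): the state, without advancing time (a new reading comes with each control period).
- camera(name): name is "scene" or "side" or "wrist"; returns a dict with "image" (420x560x3 uint8, red, green, blue), "range_z" (420x560 float32, m along the optical axis (not along the pixel's ray), 0 where there is no reading), "fx", "fy", "cx", "cy" (pixels), "rvec" (rotation vector, rad) and "tvec" (3), from world to camera coordinates, as OpenCV has them. Camera axes: x right, y down, z forward; pixel columns grow to the right and rows downward; lengths in m; the calibration is good to about 2 mm. A picture is of the moment at which its call begins.
- job_done(): hands the job in; it is judged then, once.
The state is a dict: "t": time; "q": joint angles; "qvel": joint speeds; "effort": joint torques, N m; "eef_pos": TCP position; "tcp_rot": TCP orientation; "wrist_force": force on the tool from outside, world axes, zero at the start; "wrist_torque": the same for the moment, N m; "grip_width": opening from 0.0 (shut) to 1.0 (fully open); "gripper_force": force on a finger pad.
Only numpy, scipy, OpenCV 4.12 (cv2) and the standard library are available. Lean on these libraries where they do the work, as an engineer would, in place of code of your own. Each camera call takes 0.05 s, during which the arm holds its last target. There are 200 camera calls.

TASK

Take the sprung tongs from their wooden stand, use them to lift the amber bulb out of the white tray by its collar, and press it fully home in the slot of the brass lamp, so that its collar sits flat on the holder. Squeeze the bulb and push it only as hard as needed, never touch it with the gripper itself, and leave the clear bulb in the tray. Finally put the tongs back upright in their stand and let go.

Things in the scene. Friction and masses are not known exactly. Their poses are not given: they have to be found in the camera images.
- tongs_grip (a point): Upright sprung tongs, 150 mm tall, 90 g: two flat steel arms 14 mm wide (x) with blue grip faces 46 mm tall, jaws down. Point: middle of the grip faces, midway between the open arms, 115 mm above the tips, 35 mm below the top. z up; arms at -y and +y, 44 mm over the outsides when open, closing parallel along y. Frame rides on the -y arm: the middle shifts to -y by half the closing.
- tongs_tip (a point): Bottom of the tongs, midway between the open jaw tips, 115 mm below tongs_grip; same axes. The rubber jaw pads are 13 mm tall from here up, 14 mm wide, 26 mm apart when open; each mm off the outer width brings them 1 mm closer.
- tongs_jaw (a joint): How far the tongs are squeezed, m: 0 open (44 mm outer width), 0.012 shut on a 14 mm collar (32 mm outer width), at most 0.020. The spring pushes the arms apart with 4.5 N when open, 5.7 N at 0.004, 8.1 N at 0.012; only the grip beyond that reaches the bulb.
- tongs: The tongs as a whole; origin at tongs_tip. Squeezed with less than about 14 N of grip the bulb slips up in the jaws while it is pushed in; with more than 25 N of grip it cracks (36 N summed over both jaws). Rubber jaw pads grip well: firmly squeezed, they pass on a hard push.
- stand: Fixed wooden stand for the tongs, foot 70 x 90 mm; a rectangular cup open at the top, inside 20 mm (x) by 50 mm (y), 55 mm deep, walls 6 mm, rim 61 mm above the counter. Origin under its centre.
- stand_floor (a point): Centre of the floor of the stand's cup, 6 mm above the counter, where the tongs' tips rest. The tongs' arms lie along its y.
- tray_top (a point): Fixed white packing tray 100 x 50 x 22 mm with two pockets in a row along its x, 21 mm either side of the centre. Point: centre of its top face.
- amber_bulb_collar (a point): Amber capsule bulb, 25 g, standing in a pocket of the tray, its collar lying on the tray top. White ceramic collar 20 (x) x 14 (y) x 16 mm tall; below it a plug 14 x 9 mm, 14 mm long; above it a glass capsule 12 mm thick, 24 mm tall. Point: middle of the collar. z up; pinch it across y.
- amber_bulb_seat (a point): Centre of the underside of the amber bulb's collar, 8 mm below amber_bulb_collar; same axes.
- amber_bulb: The amber bulb as a whole; origin at amber_bulb_seat.
- clear_bulb_collar (a point): The same bulb in clear glass, in the other pocket: to be left alone. Middle of its collar.
- lamp: Fixed brass lamp, round foot 96 mm across, with a white ceramic holder block 44 (x) x 34 mm, 22 mm tall, on top. Origin under its centre. The holder breaks if the bulb is pressed on it with more than 25 N.
- lamp_socket (a point): Centre of the slot's mouth in the holder's top face, 62 mm above the counter, z up. Slot 16 (x) x 11 mm (y), 19 mm deep, mouth chamfered 2 mm; the plug goes in long side along x, either way round. Two sprung copper contacts in it resist the plug from about 4 mm in: up to about 10 N, then it stays. Home: collar underside on the holder's top.
Not all that is in view belongs to the job. There is more than one size of the tongs; the one meant has the size given above.

How it is judged:
On the way, in this order (a step that is already met when the one before it is completed fails the run):
1. the amber bulb hangs clear of the tray in the tongs (height (world z) of amber_bulb_seat above 0.07 m and contact force between tongs and amber_bulb above 1 N), for 0.2 s.
2. the amber bulb is pressed home in the lamp (x of amber_bulb_seat in the frame of lamp_socket between -0.003 and 0.003 m and y of amber_bulb_seat in the frame of lamp_socket between -0.003 and 0.003 m and z of amber_bulb_seat in the frame of lamp_socket below 0.002 m and angle between amber_bulb_seat's own z axis and vertical below 0.12 rad), for 0.2 s.
At the end, for the whole second after the job is handed in: The amber bulb is upright in the lamp's slot, within 3 mm sideways, its collar within 2 mm of the holder's top; the tongs stand upright in their stand, sprung open, tips within 10 mm of its floor and 12 mm of its centre; the clear bulb is within 8 mm of where it stood; all at rest (all of step 2 and horizontal distance between tongs_tip and stand_floor below 0.012 m and z of tongs_tip in the frame of stand_floor below 0.01 m and angle between tongs_tip's own z axis and vertical below 0.15 rad and distance of clear_bulb_collar from where it was at the start of the episode below 0.008 m and linear speed of each of tongs, amber_bulb below 0.02 m/s and value of joint tongs_jaw below 0.002 m); the robot touches nothing.
It fails at once if the tongs squeeze or press the amber bulb too hard (contact force between tongs and amber_bulb above 36 N).
It fails at once if the bulb is pressed on the lamp with more than 25 N (contact force between amber_bulb and lamp above 25 N).
It fails at once if the gripper or arm touches the amber bulb (contact force between any of the fingers, the arm and amber_bulb above 0.5 N).
It also fails if it takes over 56 s, if anything falls off the work surface, if the arm or the gripper's body presses on something with over 40 N, if the wrist force passes 120 N, or if a joint passes its speed limit or range.

## Working session

There is one attempt and no reset: what is moved stays moved. The work goes in short steps, Python scripts to look and compute and a tool call to move; the robot and the scene stay as the last step left them, time stands still between calls to the robot, and variables do not carry over. Pictures are saved under pics/ and viewed, at most 10 in all, crops included, and the job is handed in when it is done.

Besides the shell and the picture viewer there is one more tool, called after ">>>" by a JSON object that holds its "method" and its "body", one argument or row to a line. send_rows: Moves the arm, as the interface text tells. Its arguments: {"type":"object","properties":{"commands":{"type":"array","items":{"type":"array","items":{"type":"number"}}},"newtons":{"type":"number"}},"required":["commands"]}

```bash
mkdir -p pics; cat > h.py <<'E'
from bench import *
import numpy as np, cv2
def pts(c):
    R=cv2.Rodrigues(np.array(c["rvec"],float))[0]; t=np.array(c["tvec"],float).ravel()
    z=c["range_z"]; v,u=np.mgrid[:z.shape[0],:z.shape[1]]
    P=np.stack([(u-c["cx"])/c["fx"]*z,(v-c["cy"])/c["fy"]*z,z],-1)
    W=(P-t)@R; W[z==0]=np.nan
    return W
def save(c,n): cv2.imwrite("pics/"+n,c["image"][:,:,::-1])
E
python3 - <<'E'
from h import *
a=camera("scene");b=camera("side")
np.savez("s0.npz",W=pts(a),I=a["image"]);np.savez("d0.npz",W=pts(b),I=b["image"])
save(a,"s0.png");save(b,"d0.png");print(state())
for c in(a,b):
    R=cv2.Rodrigues(np.array(c["rvec"],float))[0];print(-R.T@np.ravel(c["tvec"]),c["fx"])
E
```

```text
{'t': 0.1, 'q': array([-6.65737420e-02,  3.00413634e-01,  1.52149628e+00, -1.70956821e-05,
        1.32067500e+00, -6.66060294e-02]), 'qvel': array([ 0.0012421 , -0.00273794, -0.00052142,  0.00082603, -0.00131292,
       -0.00016039]), 'effort': array([ 1.84928511e-03, -5.32644153e+01, -3.53284299e+01,  7.10431044e-02,
        2.34944851e-02, -7.30603051e-05]), 'eef_pos': array([5.49779875e-01, 2.16920475e-05, 2.04953717e-01]), 'tcp_rot': array([-3.67931057e-04,  7.07093780e-01,  7.07119608e-01, -3.32928622e-04]), 'wrist_force': array([ 0.62348338, -0.41649709, -0.31141048]), 'wrist_torque': array([-0.02729142,  0.03156726,  0.05313637]), 'gripper_force': 0.0, 'grip_width': 0.9994442498877927}
[0.09553699 0.60741589 0.65265365] 461.4049591098675
[ 0.49568471 -1.00996603  0.96401696] 545.4065684550967
```

View pics/s0.png

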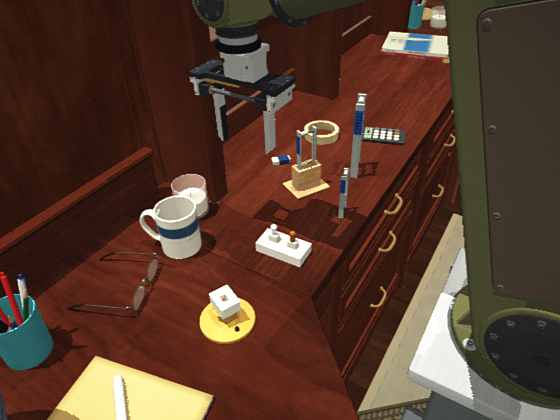

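View pics/d0.png

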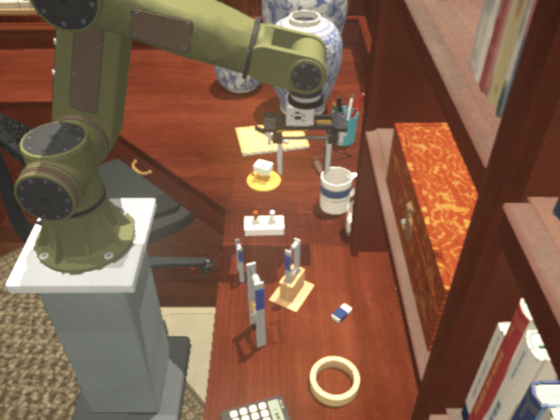

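In the scene view, three things could be the tongs: the pair in the wooden stand (307,160), a tall pair (358,135) and a small pair (343,193). I choose the pair in the stand. In the tray the amber bulb is at (292,238) and the clear one at (274,232). The lamp holder is at (225,300). In the side view the stand is at (291,285), the tray at (264,225) and the lamp at (263,172). Next I measure and check sizes.

```bash
cat > m.py <<'E'
from h import *
for n,boxes in (("s0",dict(st=(280,120,335,200),tall=(345,90,372,185),small=(335,165,352,222),tray=(250,222,316,268),lamp=(195,280,260,345))),("d0",dict(st=(268,235,316,310),tall=(244,260,268,348),small=(233,236,247,284),tray=(240,206,288,238),lamp=(244,156,284,192)))):
    d=np.load(n+".npz");W=d["W"];I=d["I"]
    hsv=cv2.cvtColor(I,cv2.COLOR_RGB2HSV)
    for k,(x0,y0,x1,y1) in boxes.items():
        w=W[y0:y1,x0:x1].reshape(-1,3);h=hsv[y0:y1,x0:x1].reshape(-1,3).astype(int)
        ok=np.isfinite(w[:,0])
        def rep(name,m,rect=True):
            m=m&ok
            if m.sum()<4: print(n,k,name,"none");return
            p=w[m]; r=cv2.minAreaRect((p[:,:2]*1000).astype(np.float32))
            print(n,k,name,m.sum(),"mean",p.mean(0).round(4),"zr",np.percentile(p[:,2],[2,98]).round(3),"rect",[np.round(q,1) for q in r])
        blue=(h[:,0]>100)&(h[:,0]<130)&(h[:,1]>130)
        wood=(h[:,0]>12)&(h[:,0]<28)&(h[:,1]>60)
        white=(h[:,1]<50)&(h[:,2]>130)
        z=w[:,2]
        if k in("st","tall","small"):
            rep("blue",blue&(z>.02)); rep("top",(h[:,1]<90)&(z>np.nanpercentile(z[blue],98)+.005))
        if k=="st":
            rep("rim",wood&(z>.055)&(z<.067)); rep("foot",wood&(z<.02)&(z>.002)); rep("wood",wood)
        if k=="tray":
            rep("top",white&(abs(z-.022)<.004)); rep("amber",(h[:,0]<20)&(h[:,1]>150)&(z>.035)); rep("coll",white&(abs(z-.038)<.004)); rep("hi",z>.045)
        if k=="lamp":
            rep("top",white&(abs(z-.062)<.004)); rep("foot",wood&(z<.03))
E
python3 m.py; python3 - <<'E'
import cv2,numpy as np
a=cv2.imread("pics/s0.png")
t=[cv2.resize(a[y:y+100,x:x+130],(390,300),interpolation=cv2.INTER_CUBIC) for x,y in((255,110),(250,190),(170,260),(300,90))]
cv2.imwrite("pics/c0.png",np.vstack([np.hstack(t[:2]),np.hstack(t[2:])]))
E
```

```text
s0 st blue 51 mean [ 0.5319 -0.1651  0.1222] zr [0.1   0.142] rect [array([ 532.1, -165. ]), array([ 3.5, 13.5]), np.float64(51.8)]
s0 st top 74 mean [ 0.5219 -0.1826  0.1509] zr [0.147 0.157] rect [array([ 522.1, -183.8]), array([45.5, 11.2]), np.float64(61.9)]
s0 st rim 132 mean [ 0.5191 -0.179   0.0599] zr [0.055 0.066] rect [array([ 521.1, -184.6]), array([63.8, 34.1]), np.float64(62.6)]
s0 st foot 708 mean [ 0.5459 -0.261   0.009 ] zr [0.003 0.019] rect [array([ 561. , -296.4]), array([108.7, 343.9]), np.float64(18.9)]
s0 st wood 1433 mean [ 0.5405 -0.2448  0.0234] zr [-0.     0.067] rect [array([ 579.2, -318.5]), array([113.4, 396.6]), np.float64(22.7)]
s0 tall blue 166 mean [ 0.4386 -0.2754  0.1511] zr [0.122 0.18 ] rect [array([ 446.9, -296.5]), array([17.9, 56.8]), np.float64(20.5)]
s0 tall top 117 mean [ 0.4473 -0.3001  0.1906] zr [0.185 0.197] rect [array([ 447.3, -300.5]), array([17.8, 58.2]), np.float64(17.6)]
s0 small blue 52 mean [ 0.3994 -0.1188  0.0861] zr [0.069 0.102] rect [array([ 399.6, -119.3]), array([7.7, 7.5]), np.float64(24.7)]
s0 small top 32 mean [ 0.4033 
[... 1391 characters left out ...]
0 tray top 426 mean [0.4542 0.0224 0.0216] zr [0.018 0.025] rect [array([455. ,  26.9]), array([100.7,  54.8]), np.float64(0.5)]
d0 tray amber 22 mean [0.4344 0.0238 0.0576] zr [0.048 0.063] rect [array([434.6,  25.7]), array([17.9,  9.4]), np.float64(77.2)]
d0 tray coll 42 mean [0.4599 0.0247 0.0376] zr [0.034 0.042] rect [array([454.5,  26.6]), array([15.8, 61.5]), np.float64(89.8)]
d0 tray hi 56 mean [0.4549 0.0246 0.0555] zr [0.046 0.063] rect [array([455. ,  24.9]), array([18.9, 50.7]), np.float64(87.4)]
d0 lamp top 121 mean [0.4501 0.2233 0.0614] zr [0.058 0.065] rect [array([450.2, 223.7]), array([40.5, 47. ]), np.float64(63.5)]
d0 lamp foot 336 mean [0.4458 0.2171 0.0104] zr [-0.003  0.026] rect [array([448., 268.]), array([101.5, 187.9]), np.float64(5.1)]
  return np.nanmean(a, axis, out=out, keepdims=keepdims)
```

View pics/c0.png

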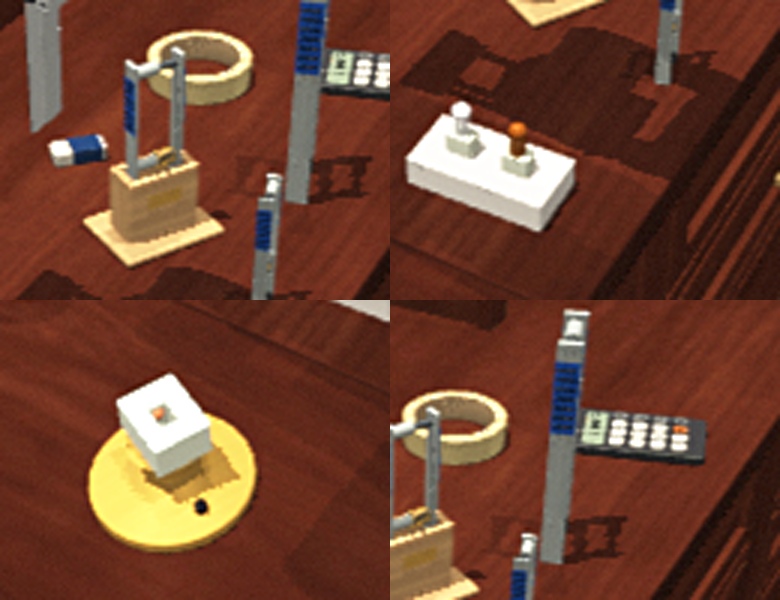

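The crop confirms the choice. The tongs in the stand top out at z≈0.156, which is the 150 mm pair; the others reach 0.197 and 0.112. I read the stand as (0.5215,-0.185) with the arms' line at 62°, the tray as (0.455,0.030) at about 0°, the amber bulb as x≈0.434, and the lamp as (0.450,0.227) with its short side at 64.5°.

>>> {"method": "send_rows", "body": {
  "commands": [
    [1,-0.019,-0.124,0.03,0.0287],
    [1,-0.019,-0.124,0,0.0287],
    [1,-0.019,-0.124,0,0.0287],
    [1,-0.019,-0.124,0,0.0287],
    [1,-0.019,-0.124,0,0.0287]
  ]
}}

```text
t: 0.72
eef_pos: [0.5259, -0.156, 0.2127]
tcp_rot: [-0.0, 0.326, 0.946, 0.0]
wrist_force: [-1.0, -0.1, 0.4]
grip_width: 1.002
gripper_force: 0.0
```

>>> {"method": "send_rows", "body": {
  "commands": [
    [1,-0.019,-0.12,0,0.0287],
    [1,0,0,0,0],
    [1,0,0,0,0]
  ]
}}

```text
t: 1.1
eef_pos: [0.5215, -0.1845, 0.2127]
tcp_rot: [-0.0, 0.243, 0.97, 0.0]
wrist_force: [-0.2, 0.5, -0.1]
grip_width: 1.001
gripper_force: 0.0
```

```bash
python3 - <<'E'
from h import *
s=state();print(s["t"],s["eef_pos"],s["tcp_rot"])
R=cv2.Rodrigues
q=s["tcp_rot"];w,x,y,z=q
ydir=np.array([2*(x*y-w*z),1-2*(x*x+z*z)]);print("yaw y",np.degrees(np.arctan2(ydir[1],ydir[0])))
c=camera("wrist");save(c,"w1.png");W=pts(c);np.savez("w1.npz",W=W,I=c["image"])
for lo,hi,n in((.147,.165,"top"),(.055,.066,"rim"),(.003,.012,"foot")):
    m=(W[...,2]>lo)&(W[...,2]<hi)&(np.hypot(W[...,0]-.5215,W[...,1]+.185)<.07)
    p=W[m];print(n,m.sum(),p.mean(0).round(4) if len(p) else 0,cv2.minAreaRect((p[:,:2]*1000).astype(np.float32)) if len(p) else 0)
E
```

```text
1.1 [ 0.52151541 -0.18446633  0.21274906] [-1.92994111e-04  2.43447069e-01  9.69914156e-01  1.34311224e-04]
yaw y 61.81983932519309
top 622 [ 0.521  -0.1861  0.1521] ((520.9146728515625, -187.75930786132812), (43.54860305786133, 13.69919204711914), 60.28034591674805)
rim 848 [ 0.5187 -0.1872  0.0609] ((520.9468994140625, -188.42149353027344), (61.71839141845703, 32.57636260986328), 60.95620346069336)
foot 1942 [ 0.5108 -0.1828  0.0064] ((515.9111938476562, -188.81964111328125), (95.13288116455078, 78.41184997558594), 60.4282341003418)
```

View pics/w1.png

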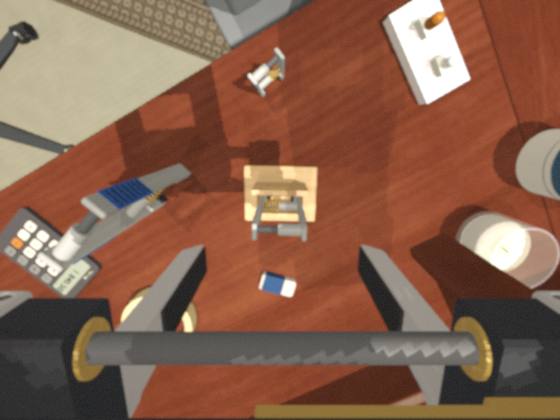

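The wrist view shows the tongs at (280,218), centred between the fingers. The small pair is at (268,72), the tall pair at (110,220), and the amber bulb at (434,18). The tongs' yaw reads 60.6° and their xy (0.521,-0.188). Now I go down.

>>> {"method": "send_rows", "body": {
  "commands": [
    [1,-0.001,-0.012,-0.05,-0.0033],
    [1,0,0,-0.13,0],
    [1,0,0,-0.13,0],
    [1,0,0,-0.125,0],
    [1,0,0,0,0]
  ]
}}

```text
t: 1.78
eef_pos: [0.5201, -0.1871, 0.1018]
tcp_rot: [-0.002, 0.252, 0.968, 0.0]
wrist_force: [-0.1, -0.6, 1.2]
grip_width: 1.002
gripper_force: 0.0
```

>>> {"method": "send_rows", "body": {
  "commands": [
    [-0.2,0,0,0,0],
    [-0.2,0,0,0,0],
    [-0.2,0,0,0,0],
    [-0.2,0,0,0,0],
    [-0.2,0,0,0,0]
  ],
  "newtons": 10
}}

```text
t: 2.4
eef_pos: [0.5213, -0.188, 0.1043]
tcp_rot: [0.0, 0.252, 0.968, -0.0]
wrist_force: [-0.8, -0.2, -0.5]
grip_width: 0.507
gripper_force: 0.0
```

>>> {"method": "send_rows", "body": {
  "commands": [
    [-0.17,0,0,0,0],
    [-0.17,0,0,0,0],
    [-0.17,0,0,0,0],
    [-0.17,0,0,0,0]
  ]
}}

```text
t: 2.9
eef_pos: [0.5213, -0.1881, 0.1043]
tcp_rot: [0.0, 0.252, 0.968, -0.0]
wrist_force: [-0.2, -0.1, 1.5]
grip_width: 0.414
gripper_force: 6.6
```

>>> {"method": "send_rows", "body": {
  "commands": [
    [-0.17,0,0,0.04,0],
    [-0.17,0,0,0.12,0],
    [-0.17,0,0,0.12,0],
    [-0.17,0,0,0.12,0],
    [-0.17,0,0,0,0]
  ]
}}

```text
t: 3.52
eef_pos: [0.522, -0.1882, 0.2066]
tcp_rot: [0.002, 0.252, 0.968, -0.0]
wrist_force: [-0.4, -0.2, -2.5]
grip_width: 0.415
gripper_force: 5.9
```

>>> {"method": "send_rows", "body": {
  "commands": [
    [-0.17,-0.05,0.1,0,0.0164],
    [-0.17,-0.06,0.15,0,0.0164],
    [-0.17,-0.06,0.15,0,0.0164],
    [-0.17,-0.06,0.15,0,0.0164],
    [-0.17,-0.06,0.15,0,0.0164]
  ]
}}

```text
t: 4.15
eef_pos: [0.4477, -0.0118, 0.2031]
tcp_rot: [-0.001, -0.004, 1.0, 0.0]
wrist_force: [1.4, 0.3, -0.1]
grip_width: 0.415
gripper_force: 5.9
```

>>> {"method": "send_rows", "body": {
  "commands": [
    [-0.17,-0.06,0.05,0,0],
    [-0.17,0,0,0,0],
    [-0.17,0,0,0,0]
  ]
}}

```text
t: 4.53
eef_pos: [0.4341, -0.0013, 0.2041]
tcp_rot: [0.0, -0.002, 1.0, -0.0]
wrist_force: [-0.2, 0.2, -0.3]
grip_width: 0.417
gripper_force: 5.9
```

```bash
cat > loc.py <<'E'
from h import *
import sys
def yaw(s):
    w,x,y,z=s["tcp_rot"];return np.degrees(np.arctan2(1-2*(x*x+z*z),2*(x*y-w*z)))
if __name__=="__main__":
    s=state();print(s["t"],s["eef_pos"].round(4),"yaw",yaw(s).round(2),s["wrist_force"].round(1),s["grip_width"],s["gripper_force"])
    for cam in("wrist","scene","side"):
        c=camera(cam);save(c,sys.argv[1]+cam+".png");W=pts(c);I=c["image"];np.savez(sys.argv[1]+cam+".npz",W=W,I=I)
        h=cv2.cvtColor(I,cv2.COLOR_RGB2HSV).astype(int)
        def rep(n,m):
            p=W[m&np.isfinite(W[...,0])]
            if len(p)>5:
                r=cv2.minAreaRect((p[:,:2]*1000).astype(np.float32));print(cam,n,len(p),p.mean(0).round(4),np.round(r[0],1),np.round(r[1],1),round(r[2],1))
        z=W[...,2];near=lambda x,y,r:np.hypot(W[...,0]-x,W[...,1]-y)<r
        rep("amber",near(.434,.03,.025)&(h[...,0]<20)&(h[...,1]>150)&(z>.043)&(z<.07))
        rep("ambercollar",near(.434,.03,.02)&(z>.0345)&(z<.041)&(h[...,1]<60))
        rep("clearcollar",near(.476,.03,.02)&(z>.0345)&(z<.041)&(h[...,1]<60))
        rep("tray",near(.455,.03,.07)&(abs(z-.022)<.003)&(h[...,1]<60)&(h[...,2]>110))
        rep("lamp",near(.45,.227,.05)&(abs(z-.062)<.003)&(h[...,1]<60)&(h[...,2]>110))
E
python3 loc.py a
```

```text
4.525 [ 0.4341 -0.0013  0.2041] yaw 90.22 [-0.2  0.2 -0.3] 0.41735628234400896 5.905812084674835
wrist amber 57 [0.4302 0.0284 0.0601] [431.   28.7] [8.3 7. ] 19.4
wrist ambercollar 103 [0.4283 0.0276 0.0382] [432.2  29.1] [19.5 13.8] 2.7
wrist clearcollar 49 [0.4675 0.0332 0.0383] [469.6  32.4] [10.4  9.3] 1.8
wrist tray 2298 [0.4429 0.0311 0.0224] [453.7  30. ] [100.5  50. ] 2.4
wrist lamp 1193 [0.4475 0.227  0.0621] [448.3 227.6] [36.3 44. ] 65.7
scene amber 44 [0.4322 0.0349 0.055 ] [433.8  35.1] [10.9  7.6] 13.4
scene ambercollar 36 [0.433  0.0352 0.0369] [434.4  33.1] [21.  13.3] 7.3
scene clearcollar 40 [0.4741 0.0361 0.0374] [475.7  34.3] [20.2 14. ] 7.1
scene tray 691 [0.4515 0.0377 0.0217] [455.4  32.8] [101.2  53.8] 2.4
scene lamp 404 [0.449  0.231  0.0616] [449.5 230.4] [34.6 46.8] 64.7
side amber 19 [0.4347 0.0242 0.0561] [435.3  23.3] [10.7  7.5] 11.5
side ambercollar 18 [0.4327 0.0243 0.0372] [433.   25.5] [17.9 12.4] 1.8
side clearcollar 24 [0.4764 0.0257 0.038 ] [476.3  27.2] [17.9 16.7] 0.3
side tray 372 [0.4538 0.0227 0.0218] [454.9  26.4] [100.2  57.3] 1.3
side lamp 87 [0.4523 0.224  0.0616] [452.5 224.3] [43.7 41.1] 82.5
```

View pics/awrist.png

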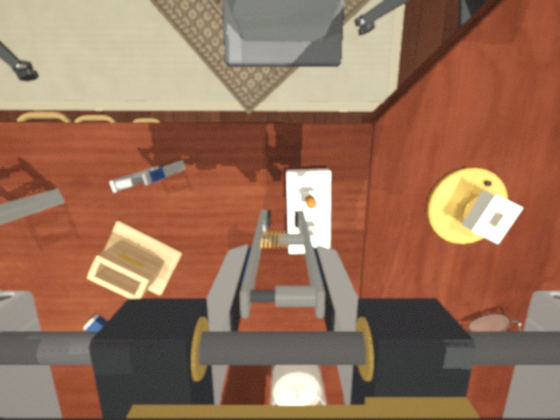

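The wrist view gives clean rectangles. The amber collar is at pixel (310,202), which is (0.4325,0.0292), and the tray yaw is 2.4°. The lamp holder at pixel (493,217) is (0.448,0.2276) with its short side at 65.7°. The tongs hang centred at (285,270).

>>> {"method": "send_rows", "body": {
  "commands": [
    [-0.15,-0.0064,0.122,0,0.006],
    [-0.14,0,0,-0.09,0],
    [-0.13,0,0,-0.09,0],
    [-0.13,0,0,0,0],
    [-0.13,0,0,0,0]
  ]
}}

```text
t: 5.3
eef_pos: [0.4326, 0.0297, 0.16]
tcp_rot: [0.0, -0.021, 1.0, -0.0]
wrist_force: [-0.3, 0.1, -0.9]
grip_width: 0.437
gripper_force: 5.4
```

```bash
python3 loc.py b | grep -v -e lamp -e clear; python3 - <<'E'
import cv2,numpy as np
a=cv2.imread("pics/bscene.png")[160:280,230:350];b=cv2.imread("pics/bside.png")[140:240,215:315]
cv2.imwrite("pics/b2.png",np.hstack([cv2.resize(a,(400,400)),cv2.resize(b,(400,400))]))
E
```

```text
5.3 [0.4326 0.0297 0.16  ] yaw 92.45 [-0.3  0.1 -0.9] 0.4374975854036228 5.35042941570282
wrist amber 93 [0.4301 0.0294 0.0596] [430.8  29.4] [8.9 7.5] 3.2
wrist ambercollar 120 [0.4279 0.0286 0.0383] [432.5  29. ] [19.6 13.1] 2.5
wrist tray 2694 [0.4473 0.0297 0.0223] [453.8  30. ] [100.5  49.9] 2.0
scene amber 25 [0.4303 0.0345 0.0533] [430.6  37. ] [ 5.4 16.2] 10.5
scene ambercollar 33 [0.4325 0.0353 0.0372] [434.1  32.2] [20.6 15.7] 7.8
scene tray 672 [0.4513 0.038  0.0218] [455.5  32.9] [101.6  53.1] 2.1
side ambercollar 15 [0.4345 0.0239 0.0376] [435.4  25.6] [20.1 15.9] 22.8
side tray 368 [0.4546 0.0223 0.0218] [454.9  27.1] [98.9 57.4] 2.1
```

View pics/b2.png

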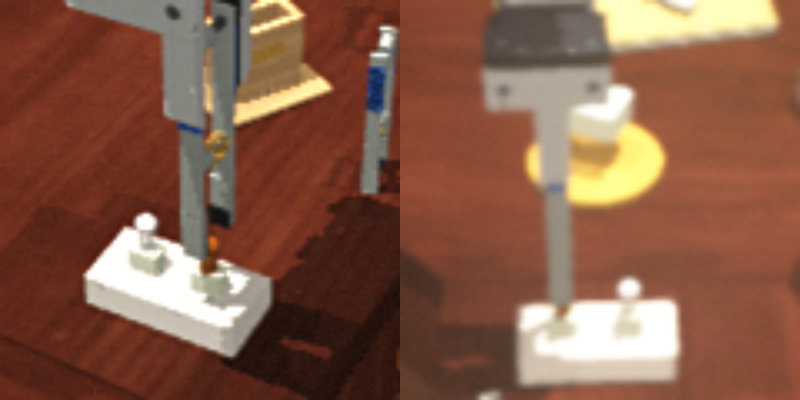

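The tongs straddle the amber bulb in both views (left crop (210,245), right crop (560,320)), and the two measurements agree. I go down and close.

>>> {"method": "send_rows", "body": {
  "commands": [
    [-0.13,0,-0.002,-0.04,0],
    [-0.13,0,0,-0.04,0],
    [-0.13,0,0,-0.04,0],
    [-0.13,0,0,-0.029,0],
    [-0.13,0,0,0,0]
  ]
}}

```text
t: 6.08
eef_pos: [0.4319, 0.0295, 0.1214]
tcp_rot: [-0.001, -0.022, 1.0, 0.0]
wrist_force: [-0.6, 0.2, -0.7]
grip_width: 0.44
gripper_force: 5.4
```

>>> {"method": "send_rows", "body": {
  "commands": [
    [-0.25,0,0,0,0],
    [-0.3,0,0,0,0],
    [-0.35,0,0,0,0],
    [-0.5,0,0,0,0],
    [-1,0,0,0,0]
  ],
  "newtons": 15
}}

```text
t: 6.7
eef_pos: [0.4323, 0.0295, 0.1222]
tcp_rot: [0.0, -0.022, 1.0, 0.0]
wrist_force: [-0.3, 0.3, 2.6]
grip_width: 0.334
gripper_force: 15.0
```

>>> {"method": "send_rows", "body": {
  "commands": [
    [-1,0,0,0,0],
    [-1,0,0,0,0],
    [-1,0,0,0.03,0],
    [-1,0,0,0.06,0],
    [-1,0,0,0.06,0]
  ],
  "newtons": 19
}}

```text
t: 7.32
eef_pos: [0.4322, 0.0295, 0.1607]
tcp_rot: [0.0, -0.022, 1.0, -0.0]
wrist_force: [0.4, -0.2, -1.1]
grip_width: 0.334
gripper_force: 19.0
```

>>> {"method": "send_rows", "body": {
  "commands": [
    [-1,0,0,0.08,0],
    [-1,0,0,0.08,0],
    [-1,0,0,0.03,0],
    [-1,0,0,0,0],
    [-1,0,0,0,0]
  ]
}}

```text
t: 7.95
eef_pos: [0.4319, 0.0295, 0.2063]
tcp_rot: [-0.001, -0.022, 1.0, 0.0]
wrist_force: [-0.4, 0.2, -0.6]
grip_width: 0.333
gripper_force: 19.0
```

>>> {"method": "send_rows", "body": {
  "commands": [
    [-1,0.016,0.15,0,-0.0186],
    [-1,0.016,0.2,0,-0.0186],
    [-1,0.016,0.2,0,-0.0186],
    [-1,0.016,0.15,0,-0.0185],
    [-1,0,0.092,0,0]
  ]
}}

```text
t: 8.57
eef_pos: [0.4478, 0.2291, 0.206]
tcp_rot: [-0.001, 0.21, 0.978, -0.0]
wrist_force: [0.2, -0.3, -1.0]
grip_width: 0.331
gripper_force: 19.0
```

>>> {"method": "send_rows", "body": {
  "commands": [
    [-1,0,0,0,0],
    [-1,0,0,0,0],
    [-1,0,0,0,0]
  ]
}}

```text
t: 8.95
eef_pos: [0.4482, 0.2267, 0.2069]
tcp_rot: [-0.0, 0.211, 0.978, -0.0]
wrist_force: [0.3, -0.5, -1.9]
grip_width: 0.334
gripper_force: 19.0
```

```bash
python3 loc.py c; python3 - <<'E'
from h import *
for cam in("wrist","scene","side"):
    d=np.load("c"+cam+".npz");W=d["W"];h=cv2.cvtColor(d["I"],cv2.COLOR_RGB2HSV).astype(int)
    n=np.hypot(W[...,0]-.448,W[...,1]-.2276)<.035;z=W[...,2]
    for nm,m in(("amber",n&(h[...,0]<20)&(h[...,1]>150)&(z>.1)&(z<.16)),("white",n&(h[...,1]<50)&(h[...,2]>120)&(z>.07)&(z<.13)),("all",n&(z>.07)&(z<.125))):
        p=W[m];v,u=np.nonzero(m)
        if len(p)>3:print(cam,nm,len(p),p.mean(0).round(4),p.min(0).round(3),p.max(0).round(3),u.mean(),v.mean())
a=cv2.imread("pics/cscene.png")[200:350,160:310];b=cv2.imread("pics/cside.png")[90:210,205:325];c=cv2.imread("pics/cwrist.png")[100:300,180:380]
cv2.imwrite("pics/c2.png",np.hstack([cv2.resize(i,(266,400)if 0 else(266,266)) for i in(a,b,c)]))
E
```

```text
8.95 [0.4482 0.2267 0.2069] yaw 65.68 [ 0.3 -0.5 -1.9] 0.33361624277169 18.99866133928299
wrist clearcollar 119 [0.4727 0.0339 0.0378] [474.5  31.5] [20.4 14. ] 1.9
wrist tray 2553 [0.4485 0.0324 0.0224] [453.5  30.2] [100.1  51.6] 1.9
wrist lamp 679 [0.4392 0.2327 0.0623] [441.2 231.6] [32.4 28.8] 64.7
scene clearcollar 44 [0.4743 0.0364 0.0377] [476.4  34.3] [14.1 21.5] 89.0
scene tray 765 [0.45   0.0355 0.0217] [455.4  32.8] [101.7  52.8] 2.4
scene lamp 399 [0.4492 0.231  0.0616] [449.9 230.2] [35.2 46.1] 65.7
side clearcollar 27 [0.4769 0.0251 0.0378] [476.3  25.8] [17.2 18.4] 88.4
side tray 407 [0.4516 0.0247 0.0216] [455.1  27.1] [99.6 55.9] 1.7
side lamp 88 [0.4522 0.2218 0.0615] [451.3 223.8] [41.3 40.9] 65.2
wrist amber 160 [0.4458 0.2272 0.1426] [0.442 0.222 0.128] [0.453 0.231 0.149] 282.11875 224.79375
wrist white 164 [0.441  0.2294 0.1181] [0.437 0.218 0.095] [0.448 0.242 0.125] 282.1219512195122 210.8048780487805
wrist all 369 [0.4435 0.2276 0.1198] [0.435 0.214 0.095] [0.459 0.243 0.125] 281.4390243902439 214.54742547425474
scene amber 97 [0.4473 0.2302 0.1373] [0.443 0.224 0.122] [0.454 0.234 0.147] 220.08247422680412 265.45360824742266
scene white 99 [0.4428 0.2318 0.1125] [0.438 0.224 0.092] [0.458 0.238 0.124] 223.37373737373738 278.14141414141415
scene all 227 [0.4448 0.2318 0.1155] [0.436 0.216 0.092] [0.462 0.245 0.125] 222.1057268722467 276.3788546255507
side white 15 [0.4529 0.2143 0.1205] [0.445 0.201 0.114] [0.461 0.227 0.126] 263.0 148.8
side all 74 [0.4506 0.2164 0.1133] [0.436 0.201 0.093] [0.461 0.236 0.125] 262.2567567567568 150.54054054054055
```

View pics/c2.png

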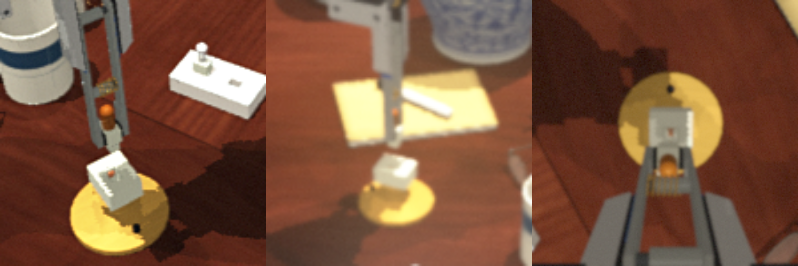

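The bulb hangs upright over the slot. In the wrist crop the slot is at (671,132) and the bulb at (668,165), so I shift about 1.6 mm along the gripper's closing line and go down.

>>> {"method": "send_rows", "body": {
  "commands": [
    [-1,0.0028,0.006,-0.03,0],
    [-1,0,0,-0.03,0],
    [-1,0,0,-0.03,0],
    [-1,0,0,-0.014,0],
    [-1,0,0,0,0]
  ]
}}

```text
t: 9.72
eef_pos: [0.4488, 0.229, 0.1807]
tcp_rot: [-0.0, 0.21, 0.978, -0.0]
wrist_force: [0.4, 0.0, -1.1]
grip_width: 0.335
gripper_force: 19.0
```

>>> {"method": "send_rows", "body": {
  "commands": [
    [-1,0,0,-0.008,0],
    [-1,0,0,-0.008,0],
    [-1,0,0,-0.008,0],
    [-1,0,0,0,0]
  ]
}}

```text
t: 10.22
eef_pos: [0.4488, 0.229, 0.1748]
tcp_rot: [-0.0, 0.21, 0.978, -0.0]
wrist_force: [0.2, 0.3, -1.5]
grip_width: 0.334
gripper_force: 19.0
```

>>> {"method": "send_rows", "body": {
  "commands": [
    [-1,0,0,-0.006,0],
    [-1,0,0,-0.006,0],
    [-1,0,0,0,0]
  ]
}}

```text
t: 10.6
eef_pos: [0.4488, 0.229, 0.1718]
tcp_rot: [-0.0, 0.21, 0.978, -0.0]
wrist_force: [-0.4, -0.6, -0.3]
grip_width: 0.336
gripper_force: 19.0
```

>>> {"method": "send_rows", "body": {
  "commands": [
    [-1,0,0,-0.006,0],
    [-1,0,0,-0.004,0],
    [-1,0,0,0,0]
  ]
}}

```text
t: 10.98
eef_pos: [0.4488, 0.229, 0.1694]
tcp_rot: [-0.0, 0.21, 0.978, -0.0]
wrist_force: [-0.3, -0.1, -1.2]
grip_width: 0.337
gripper_force: 19.0
```

>>> {"method": "send_rows", "body": {
  "commands": [
    [-1,0,0,-0.004,0],
    [-1,0,0,-0.004,0],
    [-1,0,0,0,0]
  ]
}}

```text
t: 11.35
eef_pos: [0.4488, 0.229, 0.1674]
tcp_rot: [-0.0, 0.21, 0.978, 0.0]
wrist_force: [-0.2, 1.0, -0.8]
grip_width: 0.335
gripper_force: 19.0
```

>>> {"method": "send_rows", "body": {
  "commands": [
    [-1,0,0,-0.004,0],
    [-1,0,0,-0.004,0],
    [-1,0,0,0,0]
  ]
}}

```text
t: 11.72
eef_pos: [0.4489, 0.2291, 0.1655]
tcp_rot: [0.0, 0.21, 0.978, 0.0]
wrist_force: [-0.5, 0.7, 1.2]
grip_width: 0.334
gripper_force: 19.0
```

```bash
cat > chk.py <<'E'
from h import *
s=state();print(s["t"],s["eef_pos"].round(4),s["wrist_force"].round(1))
for cam in("wrist","scene","side"):
    c=camera(cam);W=pts(c);I=c["image"];save(c,"k"+cam+".png");h=cv2.cvtColor(I,cv2.COLOR_RGB2HSV).astype(int)
    n=np.hypot(W[...,0]-.448,W[...,1]-.2276)<.03;z=W[...,2]
    for nm,m in(("amber",n&(h[...,0]<20)&(h[...,1]>150)&(z>.07)),("collar",n&(h[...,1]<60)&(z>.067)&(z<.09)),("collartop",n&(h[...,1]<60)&(z>.075)&(z<.086))):
        p=W[m]
        if len(p)>3:print(cam,nm,len(p),p.mean(0).round(4),p.min(0).round(3),p.max(0).round(4))
E
python3 chk.py
```

```text
11.725 [0.4489 0.2291 0.1655] [-0.5  0.7  1.2]
wrist amber 1707 [0.4329 0.2363 0.2699] [0.418 0.211 0.088] [0.4617 0.2568 0.2966]
wrist collar 376 [0.4439 0.23   0.0797] [0.436 0.217 0.067] [0.4589 0.2446 0.0896]
wrist collartop 294 [0.4445 0.2298 0.0808] [0.436 0.217 0.075] [0.4589 0.2445 0.0858]
scene amber 167 [0.4431 0.2324 0.1722] [0.421 0.213 0.083] [0.4716 0.2563 0.2929]
scene collar 198 [0.4454 0.2348 0.0779] [0.438 0.218 0.067] [0.4624 0.2484 0.09  ]
scene collartop 109 [0.4456 0.2342 0.0798] [0.438 0.218 0.075] [0.4624 0.2484 0.0856]
side collar 53 [0.4495 0.2156 0.0773] [0.438 0.206 0.067] [0.46   0.2365 0.0898]
side collartop 29 [0.4506 0.2163 0.0798] [0.438 0.206 0.075] [0.46   0.2365 0.0857]
```

Insertion looks normal, so I keep pressing in 1 mm steps and watch the force.

>>> {"method": "send_rows", "body": {
  "commands": [
    [-1,0,0,-0.004,0],
    [-1,0,0,-0.003,0],
    [-1,0,0,0,0]
  ]
}}

```text
t: 12.25
eef_pos: [0.4487, 0.2289, 0.1634]
tcp_rot: [-0.0, 0.21, 0.978, -0.0]
wrist_force: [-0.8, 1.3, -0.8]
grip_width: 0.338
gripper_force: 19.0
```

>>> {"method": "send_rows", "body": {
  "commands": [
    [-1,0,0,-0.003,0],
    [-1,0,0,-0.003,0],
    [-1,0,0,0,0]
  ]
}}

```text
t: 12.62
eef_pos: [0.4488, 0.229, 0.1622]
tcp_rot: [-0.0, 0.21, 0.978, -0.0]
wrist_force: [-1.2, -1.0, 2.3]
grip_width: 0.333
gripper_force: 19.0
```

```bash
python3 chk.py; python3 - <<'E'
import cv2,numpy as np
a=cv2.imread("pics/kscene.png")[240:330,180:270];b=cv2.imread("pics/kside.png")[120:200,225:305]
cv2.imwrite("pics/k2.png",np.hstack([cv2.resize(i,(400,400),interpolation=cv2.INTER_CUBIC) for i in(a,b)]))
E
```

```text
12.625 [0.4488 0.229  0.1622] [-1.2 -1.   2.3]
wrist amber 1761 [0.4327 0.2359 0.2671] [0.418 0.211 0.083] [0.4616 0.2567 0.2937]
wrist collar 372 [0.4439 0.2299 0.0772] [0.436 0.217 0.067] [0.4587 0.2449 0.0889]
wrist collartop 277 [0.4448 0.2293 0.0786] [0.436 0.217 0.075] [0.4587 0.2448 0.0858]
scene amber 164 [0.4437 0.2329 0.1664] [0.419 0.212 0.077] [0.4713 0.256  0.2914]
scene collar 178 [0.4459 0.2347 0.0772] [0.436 0.219 0.067] [0.4613 0.2485 0.0899]
scene collartop 94 [0.446  0.2338 0.0792] [0.437 0.219 0.075] [0.4596 0.2473 0.0858]
side collar 54 [0.4489 0.214  0.0765] [0.438 0.205 0.067] [0.46   0.2292 0.0884]
side collartop 25 [0.4495 0.2142 0.0796] [0.438 0.207 0.075] [0.46   0.2292 0.0854]
```

View pics/k2.png

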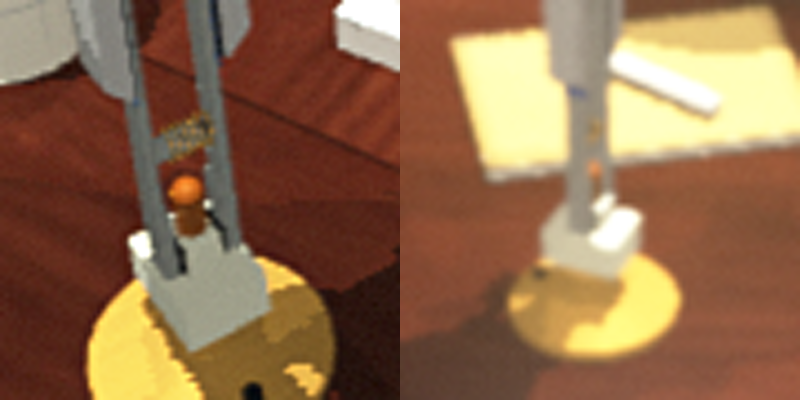

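It looks nearly home: the collar is down on the holder between the pads at crop (190,235). I press in small steps until firm contact shows in the force.

>>> {"method": "send_rows", "body": {
  "commands": [
    [-1,0,0,-0.003,0],
    [-1,0,0,0,0]
  ]
}}

```text
t: 13.02
eef_pos: [0.449, 0.229, 0.1621]
tcp_rot: [0.0, 0.21, 0.978, 0.0]
wrist_force: [-2.1, -1.5, 8.7]
grip_width: 0.333
gripper_force: 19.0
```

>>> {"method": "send_rows", "body": {
  "commands": [
    [-1,0,0,-0.003,0],
    [-1,0,0,0,0]
  ]
}}

```text
t: 13.28
eef_pos: [0.4492, 0.2289, 0.1618]
tcp_rot: [0.001, 0.21, 0.978, 0.0]
wrist_force: [-2.4, -2.3, 13.0]
grip_width: 0.338
gripper_force: 19.0
```

```bash
python3 - <<'E'
from h import *
c=camera("wrist");W=pts(c);I=c["image"];h=cv2.cvtColor(I,cv2.COLOR_RGB2HSV).astype(int)
u=(W[...,0]-.449)*.4115+(W[...,1]-.229)*.911; v=(W[...,0]-.449)*.911-(W[...,1]-.229)*.4115
m=(abs(u)<.006)&(abs(v)<.012)&(W[...,2]>.06)&(W[...,2]<.12)&(h[...,1]<80)
print(np.histogram(W[m][:,2],np.arange(.06,.12,.002)))
m=(abs(u)>.010)&(abs(u)<.016)&(abs(v)<.02)&(h[...,1]<60)&(abs(W[...,2]-.062)<.006);print("holder",np.median(W[m][:,2]),m.sum())
m=(abs(u)<.009)&(abs(v)<.012)&(W[...,2]>.08)&(W[...,2]<.115)&(h[...,0]<20)&(h[...,1]>150);print("amber z",np.percentile(W[m][:,2],[0,50,98,100]))
E
```

```text
(array([13, 26, 10,  8,  9,  4, 10,  4, 54, 51,  2,  1,  0,  0,  0,  0,  0,
        0,  0,  0,  0,  0,  0,  0,  0,  0,  0,  0,  0]), array([0.06 , 0.062, 0.064, 0.066, 0.068, 0.07 , 0.072, 0.074, 0.076,
       0.078, 0.08 , 0.082, 0.084, 0.086, 0.088, 0.09 , 0.092, 0.094,
       0.096, 0.098, 0.1  , 0.102, 0.104, 0.106, 0.108, 0.11 , 0.112,
       0.114, 0.116, 0.118]))
holder 0.06246313339786357 192
amber z [0.08355325 0.09965125 0.10278192 0.10354256]
```

The collar top reads 0.078, which is home. I unload the arm, then open slowly.

>>> {"method": "send_rows", "body": {
  "commands": [
    [-1,0,0,0.006,0],
    [-1,0,0,0,0],
    [-0.3,0,0,0,0],
    [-0.25,0,0,0,0],
    [-0.2,0,0,0,0]
  ]
}}

```text
t: 13.95
eef_pos: [0.4488, 0.229, 0.1621]
tcp_rot: [-0.0, 0.21, 0.978, -0.0]
wrist_force: [-0.2, -0.2, -1.1]
grip_width: 0.399
gripper_force: 6.4
```

>>> {"method": "send_rows", "body": {
  "commands": [
    [-0.16,0,0,0,0],
    [-0.14,0,0,0,0],
    [-0.13,0,0,0,0],
    [-0.13,0,0,0,0]
  ],
  "newtons": 10
}}

```text
t: 14.45
eef_pos: [0.4488, 0.229, 0.1622]
tcp_rot: [-0.0, 0.21, 0.978, -0.0]
wrist_force: [0.2, -0.1, -1.1]
grip_width: 0.44
gripper_force: 5.4
```

>>> {"method": "send_rows", "body": {
  "commands": [
    [-0.13,0,0,0.02,0],
    [-0.13,0,0,0.04,0],
    [-0.13,0,0,0.06,0],
    [-0.13,0,0,0.08,0],
    [-0.13,0,0,0,0]
  ]
}}

```text
t: 15.08
eef_pos: [0.4495, 0.2293, 0.2141]
tcp_rot: [0.001, 0.21, 0.978, 0.001]
wrist_force: [0.2, -0.4, -1.6]
grip_width: 0.435
gripper_force: 5.3
```

```bash
python3 - <<'E'
from h import *
from loc import yaw
s=state();print(s["eef_pos"],yaw(s))
c=camera("wrist");W=pts(c);I=c["image"];h=cv2.cvtColor(I,cv2.COLOR_RGB2HSV).astype(int)
n=np.hypot(W[...,0]-.449,W[...,1]-.229)<.02;z=W[...,2]
for nm,m in(("amber",n&(h[...,0]<20)&(h[...,1]>150)&(z>.08)&(z<.15)),("collartop",n&(h[...,1]<60)&(z>.075)&(z<.085))):
    p=W[m];print(nm,len(p),p.mean(0).round(4),p.max(0),cv2.minAreaRect((p[:,:2]*1000).astype(np.float32)))
E
```

```text
[0.4494654  0.22928787 0.21412274] 65.73705870480916
amber 108 [0.4468 0.2293 0.1023] [0.45987481 0.23870809 0.13036452] ((448.9029235839844, 229.1831512451172), (24.835102081298828, 12.43978214263916), 64.41888427734375)
collartop 101 [0.4436 0.2294 0.0782] [0.45938205 0.23788039 0.07993756] ((447.727294921875, 228.04034423828125), (13.60582160949707, 19.417659759521484), 65.5265121459961)
```

The bulb stays home (collar top 0.078, centre (0.4477,0.228)). Now the tongs go back to the stand.

>>> {"method": "send_rows", "body": {
  "commands": [
    [-0.13,0.02,-0.1,0.02,-0.0034],
    [-0.13,0.036,-0.2,0,-0.005],
    [-0.13,0.036,-0.2,0,-0.005],
    [-0.13,0.036,-0.2,0,0],
    [-0.13,0.036,-0.2,0,0]
  ]
}}

```text
t: 15.75
eef_pos: [0.4896, 0.0024, 0.2166]
tcp_rot: [-0.0, 0.251, 0.968, -0.0]
wrist_force: [0.8, 0.9, -0.9]
grip_width: 0.436
gripper_force: 5.3
```

>>> {"method": "send_rows", "body": {
  "commands": [
    [-0.13,0.036,-0.2,0,0],
    [-0.13,0.036,-0.2,0,0],
    [-0.13,0.036,-0.2,0,0],
    [-0.13,0.016,-0.17,0,0],
    [-0.13,0,0,0,0]
  ]
}}

```text
t: 16.38
eef_pos: [0.5203, -0.1907, 0.2159]
tcp_rot: [-0.001, 0.253, 0.968, 0.0]
wrist_force: [-0.7, 0.4, -0.4]
grip_width: 0.436
gripper_force: 5.3
```

>>> {"method": "send_rows", "body": {
  "commands": [
    [-0.13,0,0,0,0],
    [-0.13,0,0,0,0],
    [-0.13,0,0,0,0]
  ]
}}

```text
t: 16.75
eef_pos: [0.5209, -0.1877, 0.2173]
tcp_rot: [0.0, 0.251, 0.968, 0.0]
wrist_force: [0.3, 0.0, -1.5]
grip_width: 0.436
gripper_force: 5.4
```

```bash
python3 - <<'E'
from h import *
from loc import yaw
s=state();print(s["t"],s["eef_pos"],yaw(s))
c=camera("wrist");W=pts(c);save(c,"r.png");h=cv2.cvtColor(c["image"],cv2.COLOR_RGB2HSV).astype(int)
z=W[...,2];n=np.hypot(W[...,0]-.521,W[...,1]+.188)<.06
p=W[n&(z>.056)&(z<.066)];print(len(p),p.mean(0),cv2.minAreaRect((p[:,:2]*1000).astype(np.float32)))
E
```

```text
16.75 [ 0.52091823 -0.18770768  0.21730988] 60.97562372082108
765 [ 0.51798625 -0.18694899  0.06098115] ((520.5531616210938, -188.23231506347656), (61.96371078491211, 32.26142120361328), 59.69734573364258)
```

View pics/r.png

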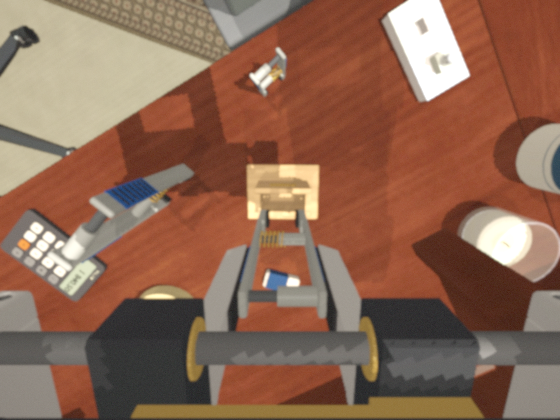

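The tongs are centred over the stand cup (283,205), the clear bulb is still in the tray (441,63), and the amber pocket is empty. I lower.

>>> {"method": "send_rows", "body": {
  "commands": [
    [-0.13,0,-0.002,-0.1,0],
    [-0.13,0,0,-0.1,0],
    [-0.13,0,0,-0.02,0],
    [-0.13,0,0,-0.03,0],
    [-0.13,0,0,0,0]
  ]
}}

```text
t: 17.42
eef_pos: [0.5209, -0.189, 0.1549]
tcp_rot: [0.0, 0.251, 0.968, -0.0]
wrist_force: [0.5, -0.2, -0.4]
grip_width: 0.439
gripper_force: 5.3
```

>>> {"method": "send_rows", "body": {
  "commands": [
    [-0.13,0,0,-0.05,0],
    [-0.13,0,0,-0.05,0],
    [-0.13,0,0,-0.05,0],
    [-0.13,0,0,-0.04,0],
    [-0.13,0,0,0,0]
  ]
}}

```text
t: 18.05
eef_pos: [0.5205, -0.1888, 0.1063]
tcp_rot: [-0.001, 0.251, 0.968, 0.0]
wrist_force: [-0.3, -0.4, -0.5]
grip_width: 0.439
gripper_force: 5.3
```

>>> {"method": "send_rows", "body": {
  "commands": [
    [-0.13,0,0,-0.006,0],
    [-0.13,0,0,0,0],
    [0,0,0,0,0],
    [0.5,0,0,0,0],
    [1,0,0,0,0]
  ]
}}

```text
t: 18.68
eef_pos: [0.5209, -0.189, 0.1058]
tcp_rot: [0.0, 0.251, 0.968, -0.0]
wrist_force: [-0.6, -0.4, 0.0]
grip_width: 0.677
gripper_force: 0.0
```

>>> {"method": "send_rows", "body": {
  "commands": [
    [1,0,0,0,0],
    [1,0,0,0,0],
    [1,0,0,0,0],
    [1,0,0,0,0],
    [1,0,0,0,0]
  ]
}}

```text
t: 19.3
eef_pos: [0.5208, -0.189, 0.1057]
tcp_rot: [-0.0, 0.251, 0.968, -0.0]
wrist_force: [-0.6, -0.2, 0.1]
grip_width: 1.003
gripper_force: 0.0
```

>>> {"method": "send_rows", "body": {
  "commands": [
    [1,0,0,0.05,0],
    [1,0,0,0.1,0],
    [1,0,0,0.15,0],
    [1,0,0,0.15,0],
    [1,0,0,0,0]
  ]
}}

```text
t: 19.92
eef_pos: [0.5218, -0.1894, 0.2219]
tcp_rot: [0.003, 0.251, 0.968, -0.0]
wrist_force: [-0.6, -0.2, -0.1]
grip_width: 0.998
gripper_force: 0.0
```

>>> {"method": "send_rows", "body": {
  "commands": [
    [1,0,0,0,0],
    [1,0,0,0,0],
    [1,0,0,0,0],
    [1,0,0,0,0]
  ]
}}

```text
t: 20.42
eef_pos: [0.5207, -0.189, 0.2178]
tcp_rot: [-0.0, 0.251, 0.968, 0.0]
wrist_force: [-0.1, -0.2, -0.1]
grip_width: 0.998
gripper_force: 0.0
```

```bash
python3 - <<'E'
from h import *
s=state();print(s["t"],s["eef_pos"],s["grip_width"])
c=camera("wrist");W=pts(c);z=W[...,2]
n=np.hypot(W[...,0]-.521,W[...,1]+.188)<.05
for lo,hi in((.145,.17),(.055,.066)):
    p=W[n&(z>lo)&(z<hi)];print(len(p),p.mean(0),p.max(0),cv2.minAreaRect((p[:,:2]*1000).astype(np.float32)))
c=camera("scene");W=pts(c);h=cv2.cvtColor(c["image"],cv2.COLOR_RGB2HSV).astype(int);z=W[...,2]
p=W[(np.hypot(W[...,0]-.448,W[...,1]-.228)<.025)&(h[...,0]<20)&(h[...,1]>150)&(z>.085)];print("amber",p.mean(0),p.max(0))
p=W[(np.hypot(W[...,0]-.475,W[...,1]-.032)<.02)&(z>.0345)&(z<.041)];print("clear",p.mean(0))
E
```

```text
20.425 [ 0.52074702 -0.18898091  0.21782506] 0.9984570103984722
630 [ 0.52006317 -0.1883275   0.15189157] [ 0.53569879 -0.1681222   0.15770277] ((519.9429321289062, -189.89683532714844), (43.7952995300293, 13.908374786376953), 61.28756332397461)
798 [ 0.51890752 -0.18698847  0.06104132] [ 0.54931789 -0.15451496  0.06551955] ((520.7750244140625, -188.40792846679688), (62.117122650146484, 32.01593780517578), 60.5687370300293)
amber [0.44740482 0.23276898 0.09603019] [0.45363587 0.23753582 0.1022678 ]
clear [0.47415392 0.03593378 0.03722515]
```

The tongs are back upright in the stand and open, at 43.8 mm with the top at 0.156. The amber bulb is home and the clear bulb is where it was.

```bash
python3 -c "
from bench import *
print(job_done())"
```

```text
the job is handed in; nothing more can be done
None
```

I handed the job in with the amber bulb pressed home in the lamp, the tongs back upright and open in their stand, and the clear bulb still in the tray; `job_done()` returned no verdict, so these results rest on my own last camera measurements.

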